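Index the sample carriage to the next hole and hold its pin home

TASK

On the indexing rail, first turn the handwheel anticlockwise (seen from above), in as many grasps as you need, until its raised pointer lines up with the raised mark on the gear housing, which backs the travel stop away, while the carriage stays locked where it is. Then pull the carriage's plunger knob up, slide the carriage one hole along the rail towards the handwheel, let the pin drop fully home in that hole, and finish while still holding the knob, with the pin home. Leave the dropper bottle, the vial and the loose clamp alone.

Things in the scene. Friction and masses are not known exactly. Their poses are not given: they have to be found in the camera images.
- index_rail: Fixed indexing rail on an aluminium base plate (86 x 300 x 12 mm) on the table. Origin on the table under the rail; local y runs along the rail towards the grey gear housing (+y; 60 x 66 mm, top at 71 mm, centred at y = +115 mm, carrying the handwheel); local x points away from the robot, z up. Steel rail 40 mm wide, top face 45 mm above the table. Does not move.
- start_hole (a point): Mouth of the hole where the pin starts (local y = -40 mm), on the rail's top face, 45 mm above the table. The rail has five such 9.6 mm index holes, 35 mm apart on its centre line, at local y = -110, -75, -40, -5 and +30 mm.
- wheel (a joint): Angle of the handwheel about its vertical axis, rad, positive anticlockwise seen from above, range -3.7 to 0.5 with hard stops. 0 means that its pointer faces the housing's mark; starts between -3.3 and -2.4. Friction torque 0.25 N m; it stays where it is left. One radian moves the travel stop by 10 mm, positive away from the carriage.
- wheel_grip (a point): Centre of the black knurled round handwheel, on its axis, 99 mm above the table. It is 48 mm in diameter and 26 mm high (86 to 112 mm above the table), graspable from above at any yaw; under it a thin disc of 62 mm diameter (73 to 77 mm high, with a raised pointer rib to 80 mm) turns with it.
- wheel_pointer (a point): Top of the raised pointer rib on the handwheel's thin disc, 29 mm from the axis; turns with the wheel. An aluminium rib on the wheel's top face points the same way.
- housing_mark (a point): Top of the fixed raised mark on the gear housing, 39 mm from the wheel's axis towards the robot (local -x), 78 mm above the table.
- carriage (a joint): Position of the carriage along the rail, m: 0 at the start hole, +0.035 at the next hole, growing towards the handwheel; range -0.045 to 0.075. Friction about 1.5 N, no spring. A locked pin leaves about 0.8 mm of play either way.
- plunger (a joint): How far the plunger is pulled up, m: 0 pin fully home in a hole, about 0.008 pin tip riding on the rail's top, 0.014 upper stop. A spring pushes it down with 3 N at 0 and about 7 N at 0.012. The pin is 8 mm thick with a round nose and must be lifted by more than 8 mm to slide.
- plunger_knob (a point): Centre of the plunger's black knurled round knob on top of the carriage, on its vertical axis: 26 mm in diameter, 28 mm high (88 to 116 mm above the table when the pin is home). It moves with the carriage and plunger.
- carriage_top (a point): Centre of the carriage's top face (62 x 50 mm), under the knob, 63 mm above the table; a barrel of 24 mm (foot) and 18 mm diameter stands on it up to 84 mm. A sample post (31 mm foot diameter) stands fixed on the carriage's arm 73 mm to local +x of the knob, top 110 mm above the table.
- stop_face (a point): Centre of the face of the black travel stop (36 x 14 x 17 mm, top at 64 mm) that looks to the carriage; it slides on the rail, driven by the handwheel over a rack. It stands in the way of the next hole until the wheel is turned (over 25 N on it would drive the wheel). With the wheel at 0 it leaves 3 mm of room beyond the carriage at the next hole.
- next_hole (a point): Mouth of the next hole (local y = -5 mm), on the rail's top face, 45 mm above the table.
- dropper: Small dropper bottle, 28 mm diameter, 69 mm high, loose, origin under its centre; leave it alone.
- loose_vial: Small vial with cap, 27 mm diameter, 52 mm high, loose, origin under its centre; leave it alone.
- spare_clamp: Black table clamp with a screw head, 23 x 60 x 16 mm, lying loose, origin under its centre; leave it alone.

How it is judged:
By the outcome, as a careful person would: the job done as asked, in the order asked, and still so for the second after the job is handed in, while the arm keeps its last pose, push and grip.
It also fails if it takes over 61 s, if anything falls off the work surface, if the arm or the gripper's body presses on something with over 40 N, if the wrist force passes 120 N, or if a joint passes its speed limit or range.

ROBOT

A 7-joint arm with a two-finger parallel gripper is mounted at the origin on a cart in front of the work surface, level with it; the furniture and walls round the work are solid. World frame = base frame: x ahead of the robot, y to its left, z up, the work surface at z = 0. Lengths are in mm, angles in rad, forces in N, time in s.
With the tool pointing down it reaches from about 400 to 875 mm from the base axis. Payload 6.5 kg.
Tool frame: the origin (TCP) lies midway between the tips of the shut fingers; the grasp point (between the pads) lies behind it (ctrl.grip_point_offset is the x of the grasp point in the tool frame, in mm); x points along the fingers, y is the direction in which the jaws open and shut, and the axes are right-handed (so a half turn about x gives the same grasp; the last joint's range is limited). The gripper opens to 85 mm and grips with 20 to 120 N. Pads are 22 mm wide; open, the fingers measure 114 mm over their backs; the gripper's body (76 mm by 85 mm) begins 54 mm behind the grasp point. The pads swing forward as they close: fully open they stand 13 mm farther back than shut.
Start: joints at [1.26, 0.536, -0.004, 1.538, 0.003, 1.067, -0.071], TCP at [157.532, -630.614, 231.29] pointing down, gripper open.
Joint ranges: [-2.7, 2.7], [-0.37, 2.16], [-1.27, 1.26], [0.24, 2.4], [-1.31, 4.45], [0.19, 1.91], [-2.76, 2.76]. Speed limits (rad/s): [2.39, 2.39, 3.14, 3.14, 3.14, 3.14, 3.14].

INTERFACE

Orientations are given as a unit quaternion [w, x, y, z].
In Python, from workcell import ctrl, imaging, ticket gives the robot as it stands. The module is installed in compiled form; this text tells all that it offers.
- The arm moves only by the tool send_rows, never from a script. Its argument "rows" is a list of rows, each a list of 5 numbers: the opening, from 0 (shut) to 1 (fully open), then the shift along the tool's x, y, z in cm, then the turn about the tool's x in rad. A call has 1 to 20 rows; each row shifts and turns the commanded pose from where the row before left it, along the tool's axes as they then stand; what a row does not reach is not made up. A row lasts 1/10 s, in which the tool goes at most 50 mm and 8.59 degrees, less where a joint would pass 70% of its speed; a pose out of reach is approached as far as the arm can. A call is refused whole if a number of a shift passes 5 or a number of a turn 0.15, either way. A call with a gripper value outside its range is refused whole. The fingers move at their own pace and stop on an object; the grip force is fixed at half the most. Time passes only in rows, so rows that do not move let the fingers close. It gives the time, the measured TCP pose, the force and the opening at its end, in the units of the state.
- ctrl.read_state(): the state, without advancing time (a new reading comes with each control period).
- imaging.get_image(name): name is "scene" or "side" or "wrist"; returns the picture (400x640x3 uint8, red, green, blue); there is no depth.
- imaging.get_calibration(name): a dict with "camera_matrix" (3x3 intrinsics, pixels), "cam_to_world" (4x4, takes a point from camera to world coordinates); the wrist camera has in their place "tool_from_camera" (4x4, takes a point from camera to tool coordinates, whose origin is the TCP and whose axes are the tool frame's). Camera axes: x right, y down, z forward; pixel columns grow to the right and rows downward; lengths in mm; the calibration is good to about 2 mm. The wrist camera is an equidistant fisheye: a pixel r from the principal point sees the ray r / f radians off the axis. A picture is of the moment at which its call begins: read the wrist's pose just before it. get_calibration takes no time and is no camera call.
- ticket.job_done(): hands the job in, once; it reports no verdict.
Trained networks look in the newest picture that a camera, given by its name, has taken for a name from the list of things; names that differ only in an ending like _2 or _b are one class to them, and where a whole thing is asked for, a point or a joint stands for the part that bears it (a point fixed in the world has none). Each returns a list of dicts, best first, with "p" (0 to 1); they miss things now and then, are a little off and sometimes report something else, mostly with a low value. They report only what shows in the picture. A call takes as long as a camera call.
- imaging.find_in(camera, query): "location" ([x, y, z] in mm, in world coordinates, good to about 4 mm: the middle of the surface that is visible of it).
- imaging.silhouettes(camera, query): "mask" (400x640 bool, what is visible of it).
The state is a dict: "clock": time; "joint_positions": joint angles; "joint_velocities": joint speeds; "joint_efforts": joint torques, N m; "tool_pos": TCP position; "ee_rot": TCP orientation; "force": force on the tool from outside, world axes, zero at the start; "moment": the same for the moment, N m; "finger_gap": opening from 0.0 (shut) to 1.0 (fully open).
Only numpy, scipy, OpenCV 4.12 (cv2) and the standard library are available. Lean on these libraries where they do the work, as an engineer would, in place of code of your own. Each camera call takes 0.05 s, during which the arm holds its last target.

## Working session

There is one attempt and no reset: what is moved stays moved. The work goes in short steps, Python scripts to look and compute and a tool call to move; the robot and the scene stay as the last step left them, time stands still between calls to the robot, and variables do not carry over. Pictures are saved under pics/ and viewed, and the job is handed in when it is done.

Besides the shell and the picture viewer there is one more tool, called after "Emit:" by a JSON object that holds its "api" and its "payload". send_rows: Moves the arm, as the interface text tells. Its arguments: {"type":"object","properties":{"rows":{"type":"array","items":{"type":"array","items":{"type":"number"}}}},"required":["rows"]}

```bash
mkdir -p pics
python3 - <<'E'
from workcell import ctrl, imaging
import cv2
s=ctrl.read_state(); print(s); print(ctrl.grip_point_offset)
for n in ("scene","side","wrist"):
    im=imaging.get_image(n); cv2.imwrite(f"pics/{n}0.png",im[:,:,::-1])
    c=imaging.get_calibration(n); print(n,{k:v for k,v in c.items()})
E
```

```text
{'clock': 0.0, 'joint_positions': array([ 1.2598131 ,  0.53722515, -0.00445489,  1.53885818,  0.00259596,
        1.06727364, -0.07119031]), 'joint_velocities': array([ 0.00034083,  0.00097912,  0.00220969, -0.00068165, -0.00095503,
        0.00150097, -0.00022966]), 'joint_efforts': array([ 1.68505602e-05, -5.83405888e+01,  1.04890399e+00, -2.59104985e+01,
        1.23654009e-02,  9.51127207e-03, -3.62908645e-05]), 'tool_pos': array([ 157.36731462, -630.01974689,  230.38052936]), 'ee_rot': array([-0.08575019, -0.70169617, -0.08697152,  0.70192973]), 'force': array([-0.15233236,  0.85077758,  0.53066325]), 'moment': array([-0.05918191,  0.00542028,  0.00976606]), 'finger_gap': 0.9978868751360882}
-18.700000000000003
scene {'camera_matrix': array([[425.57146899,   0.        , 323.30422781],
       [  0.        , 425.57146899, 197.17409457],
       [  0.        ,   0.        ,   1.        ]]), 'cam_to_world': array([[ 8.62344999e-01, -3.23912700e-01,  3.89155066e-01,
         2.76711402e+02],
       [-5.06167519e-01, -5.70439294e-01,  6.46833405e-01,
        -5.11288396e+02],
       [ 
[... 539 characters left out ...]
6627788e-03, -7.73164535e-01, -6.34130288e-01,
         6.22201028e+02],
       [ 0.00000000e+00,  0.00000000e+00,  0.00000000e+00,
         1.00000000e+00]])}
wrist {'camera_matrix': array([[309.70691629,   0.        , 317.10411564],
       [  0.        , 309.70691629, 200.09643968],
       [  0.        ,   0.        ,   1.        ]]), 'tool_from_camera': array([[ 2.28501091e-04, -3.23579357e-01,  9.46201008e-01,
        -1.42395688e+02],
       [ 9.99999488e-01, -8.58695215e-04, -5.35147410e-04,
         3.02873680e-01],
       [ 9.85660932e-04,  9.46200646e-01,  3.23578995e-01,
        -8.32843331e+01],
       [ 0.00000000e+00,  0.00000000e+00,  0.00000000e+00,
         1.00000000e+00]])}
```

View pics/scene0.png

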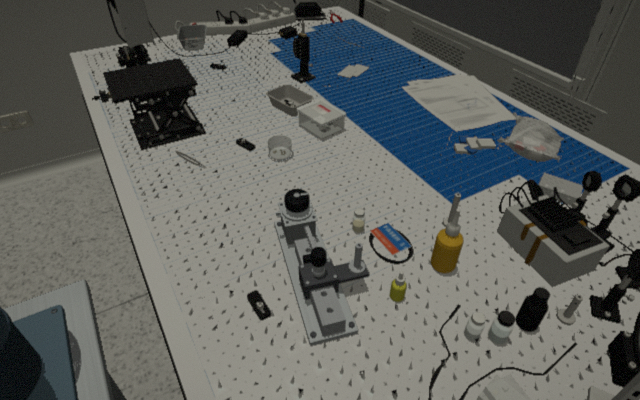

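View pics/side0.png

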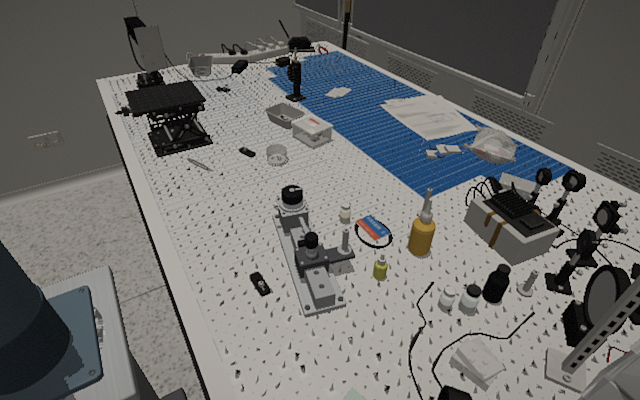

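View pics/wrist0.png

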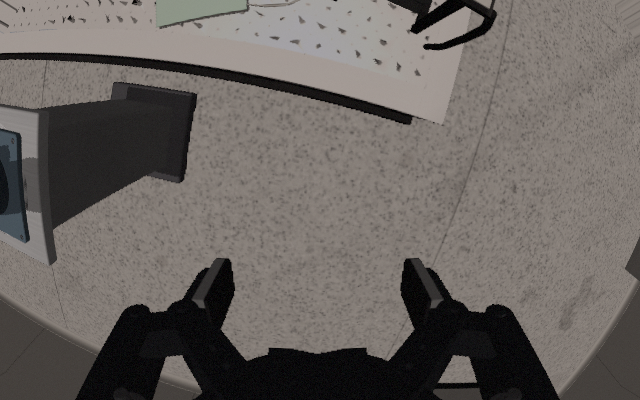

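Run:
```python
from workcell import ctrl, imaging
import numpy as np
for n in ("scene","side"):
  for q in ("wheel_grip","wheel_pointer","housing_mark","plunger_knob","carriage_top","stop_face","dropper","loose_vial","spare_clamp","index_rail"):
    r=imaging.find_in(n,q); print(n,q,[(np.round(d['location'],1).tolist(),round(d['p'],2)) for d in r[:3]])
print(ctrl.read_state()['clock'])
```

```text
scene wheel_grip [([552.6, 39.6, 99.9], 0.61), ([636.7, -176.6, 36.1], 0.19)]
scene wheel_pointer [([551.6, 40.7, 101.3], 0.87), ([542.2, -25.8, 55.5], 0.6)]
scene housing_mark [([518.4, -102.2, 43.0], 0.92), ([411.6, -66.0, 8.2], 0.37)]
scene plunger_knob [([518.1, -105.0, 113.6], 0.78)]
scene carriage_top [([528.2, -111.1, 64.7], 0.61)]
scene stop_face [([541.2, -26.4, 56.2], 0.5)]
scene dropper [([633.5, -180.9, 38.4], 0.71)]
scene loose_vial [([672.4, -1.5, 33.1], 0.57)]
scene spare_clamp [([412.7, -68.2, 8.7], 0.59)]
scene index_rail [([525.3, -107.0, 46.6], 0.74)]
side wheel_grip [([522.8, -100.0, 42.9], 0.71), ([550.2, 45.6, 101.9], 0.57)]
side wheel_pointer [([547.1, 47.3, 103.3], 0.8)]
side housing_mark [([522.1, -105.5, 50.1], 0.9)]
side plunger_knob [([512.6, -102.0, 108.6], 0.58)]
side carriage_top [([525.9, -104.3, 62.0], 0.94)]
side stop_face [([543.3, -25.3, 57.8], 0.54), ([551.3, 46.6, 103.5], 0.32)]
side dropper [([636.0, -180.7, 34.3], 0.55)]
side loose_vial [([666.3, -0.3, 33.6], 0.75), ([409.1, -70.6, 5.8], 0.68), ([516.3, -102.1, 108.7], 0.39)]
side spare_clamp [([409.3, -72.9, 8.4], 0.63)]
side index_rail [([523.3, -107.0, 46.1], 0.83)]
1.15
```

```bash
cat > h.py <<'E'
from workcell import ctrl, imaging
import numpy as np, cv2
from scipy.spatial.transform import Rotation as R
def st():
    s=ctrl.read_state(); q=s['ee_rot']; M=R.from_quat([q[1],q[2],q[3],q[0]]).as_matrix()
    return s,np.array(s['tool_pos']),M
def show():
    s,p,M=st(); a=np.arctan2(M[1,1],M[0,1])
    print('t',s['clock'],'p',p.round(1),'yawY',round(a,3),'tilt',M[:,0].round(3),'F',np.round(s['force'],1),'M',np.round(s['moment'],2),'gap',round(s['finger_gap'],3),'q',np.round(s['joint_positions'],2))
    return s,p,M
def to(target):
    s,p,M=show(); d=M.T@(np.array(target)-p)/10; print('tool cm',d.round(2)); return d
def wristproj(P,p,M,c):
    T=np.array(c['tool_from_camera']);K=c['camera_matrix']
    t=(M.T@(np.atleast_2d(P)-p).T).T; x=(np.linalg.inv(T)@np.c_[t,np.ones(len(t))].T)[:3].T
    th=np.arctan2(np.hypot(x[:,0],x[:,1]),x[:,2]); f=K[0,0]; ph=np.arctan2(x[:,1],x[:,0])
    return np.c_[K[0,2]+f*th*np.cos(ph),K[1,2]+f*th*np.sin(ph)]
def wristray(uv,p,M,c):
    T=np.array(c['tool_from_camera']);K=c['camera_matrix']
    u,v=uv[0]-K[0,2],uv[1]-K[1,2]; r=np.hypot(u,v); th=r/K[0,0]
    d=np.array([np.sin(th)*u/r,np.sin(th)*v/r,np.cos(th)]) if r>0 else np.array([0,0,1.])
    return p+M@T[:3,3], M@T[:3,:3]@d
def atz(o,d,z): return o+d*(z-o[2])/d[2]
E
python3 -c "
from h import *
s,p,M=show(); print(M.round(3)); to([540,-20,260]); print(M.T@np.array([0.24,.97,0]))
c=imaging.get_calibration('wrist'); o,d=wristray((317.1,200.1),p,M,c); print(o,d)
"
```

```text
t 1.15 p [ 157.5 -630.6  231.3] yawY -1.326 tilt [-0. -0. -1.] F [ 0.3 -0.5 -0.3] M [ 0.   -0.01  0.02] gap 1.0 q [ 1.26  0.54 -0.    1.54  0.    1.07 -0.07]
[[-0.     0.242 -0.97 ]
 [-0.    -0.97  -0.242]
 [-1.     0.     0.   ]]
t 1.15 p [ 157.5 -630.6  231.3] yawY -1.326 tilt [-0. -0. -1.] F [ 0.3 -0.5 -0.3] M [ 0.   -0.01  0.02] gap 1.0 q [ 1.26  0.54 -0.    1.54  0.    1.07 -0.07]
tool cm [ -2.87 -49.97 -51.91]
[-7.76269388e-06 -8.82901851e-01 -4.67957606e-01]
[ 238.40052808 -610.72411674  373.68118764] [-0.31407922 -0.07790864 -0.94619474]
```

Emit:
{"api": "send_rows", "payload": {"rows": [[1,-0.2,-3.1,-3.2,0],[1,-0.2,-3.1,-3.2,0],[1,-0.2,-3.1,-3.2,0],[1,-0.2,-3.1,-3.2,0],[1,-0.2,-3.1,-3.2,0],[1,-0.2,-3.1,-3.2,0],[1,-0.2,-3.1,-3.2,0],[1,-0.2,-3.1,-3.2,0],[1,-0.2,-3.1,-3.2,0],[1,-0.2,-3.1,-3.2,0],[1,-0.2,-3.1,-3.2,0],[1,-0.2,-3.1,-3.2,0],[1,-0.2,-3.1,-3.2,0],[1,-0.2,-3.1,-3.2,0],[1,-0.2,-3.1,-3.2,0],[1,-0.2,-3.1,-3.2,0],[1,0,0,0,0],[1,0,0,0,0]]}}

```text
clock: 2.95
tool_pos: [534.2, -24.4, 263.2]
ee_rot: [-0.087, -0.702, -0.087, 0.702]
force: [0.7, -0.9, 0.4]
finger_gap: 0.996
```

```bash
python3 -c "
from h import *
s,p,M=show()
im=imaging.get_image('wrist'); cv2.imwrite('pics/w1.png',im[:,:,::-1])
for q in ('wheel_grip','wheel_pointer','housing_mark','plunger_knob','carriage_top','stop_face'):
    r=imaging.find_in('wrist',q); print(q,[(np.round(d['location'],1).tolist(),round(d['p'],2)) for d in r[:3]])
"
```

```text
t 2.95 p [534.2 -24.4 263.2] yawY -1.324 tilt [-0.  0. -1.] F [ 0.7 -0.9  0.4] M [-0.05  0.02 -0.04] gap 0.996 q [ 0.25  0.33 -0.36  1.79  0.13  1.04 -1.48]
wheel_grip [([561.3, 53.8, 113.1], 0.88)]
wheel_pointer [([559.5, 51.5, 113.9], 0.57)]
housing_mark [([545.4, -42.3, 43.8], 0.82), ([560.7, 54.9, 109.7], 0.51)]
plunger_knob [([521.0, -92.5, 119.1], 0.94), ([669.4, 9.8, 53.8], 0.75), ([555.9, 53.5, 111.1], 0.25)]
carriage_top [([543.1, -98.6, 59.7], 0.64), ([546.4, -40.0, 46.1], 0.51)]
stop_face [([672.0, 12.0, 51.7], 0.75), ([545.0, -45.3, 61.1], 0.74)]
```

View pics/w1.png

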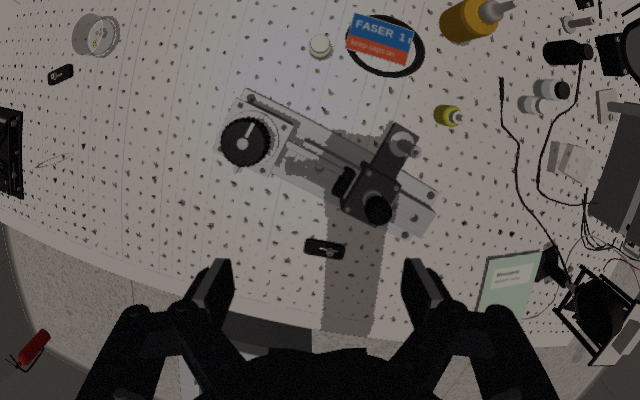

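```bash
python3 -c "
from h import *
s,p,M=show(); c=imaging.get_calibration('wrist')
im=cv2.imread('pics/w1.png'); cr=im[80:250,200:440]; cv2.imwrite('pics/w1c.png',cv2.resize(cr,None,fx=3.3,fy=3.3,interpolation=cv2.INTER_CUBIC))
print(im.shape)
"
```

```text
t 3.3 p [533.7 -26.3 263.3] yawY -1.328 tilt [-0. -0. -1.] F [ 0.6  0.4 -0.8] M [0.02 0.05 0.01] gap 0.999 q [ 0.25  0.33 -0.36  1.79  0.13  1.04 -1.48]
(400, 640, 3)
```

View pics/w1c.png

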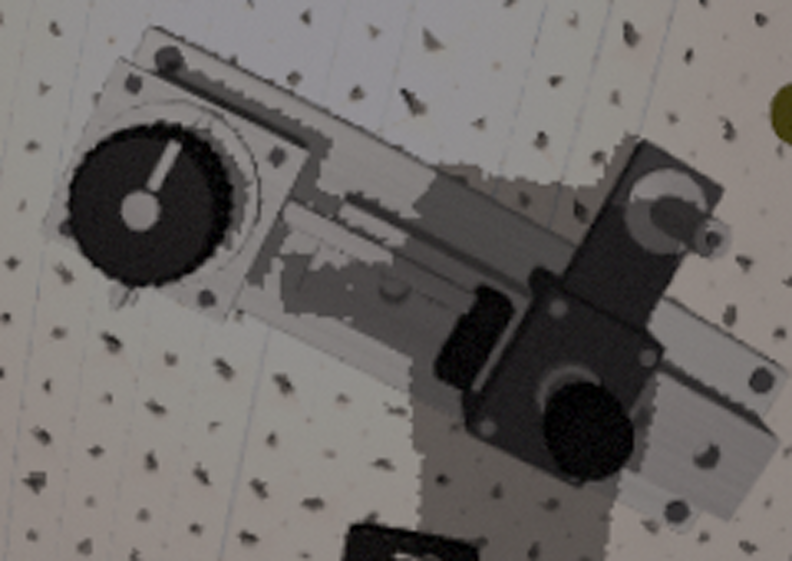

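```bash
python3 -c "
from h import *
s,p,M=st(); c=imaging.get_calibration('wrist')
f=lambda x,y,z: atz(*wristray((200+(x+.5)/3.3-.5,80+(y+.5)/3.3-.5),p,M,c),z)
h=f(140,210,112);r=f(175,145,112);m=f(122,297,78);k=f(590,432,116);ho=f(395,285,45)
print(h,r,m,k,ho); w=h
d=(w-k)[:2];print('rail len',np.hypot(*d),'yaw',np.arctan2(d[1],d[0]))
print('mark r',np.hypot(*(m-w)[:2]),'ang',np.arctan2(*(m-w)[1::-1]),'rib',np.arctan2(*(r-w)[1::-1]))
print('hole',ho,(ho-k)[:2])
for q in ('wheel_grip','plunger_knob'):
    for d in imaging.silhouettes('wrist',q)[:2]:
        y,x=np.nonzero(d['mask']); print(q,d['p'],x.min(),x.max(),y.min(),y.max(),x.mean(),y.mean())
"
```

```text
[556.25378628  54.11166442 112.        ] [577.32424729  47.61546904 112.        ] [519.06309797  61.84200652  78.        ] [522.46060465 -93.38918453 116.        ] [537.14364647 -28.45028045  45.        ]
rail len 151.32243576949924 yaw 1.3455781404366252
mark r 37.985595765996266 ang 2.9366538991201163 rib -0.2990614374187622
hole [537.14364647 -28.45028045  45.        ] [14.68304182 64.93890409]
wheel_grip 0.68 220 278 110 166 249.08303956130044 138.81786133960048
plunger_knob 0.63 365 391 196 226 377.7391304347826 210.7003105590062
plunger_knob 0.25 303 343 239 259 323.3204697986577 248.96812080536913
```

```bash
python3 -c "
from h import *
for n,(x0,y0) in (('scene',(270,180)),('side',(260,175))):
    im=cv2.imread(f'pics/{n}0.png'); cv2.imwrite(f'pics/{n}c.png',cv2.resize(im[y0:y0+150,x0:x0+110],None,fx=4,fy=4,interpolation=cv2.INTER_CUBIC))
    c=imaging.get_calibration(n);K=c['camera_matrix'];T=np.linalg.inv(c['cam_to_world'])
    for P in ([556.2,54.1,112],[522.5,-93.4,116]):
        x=K@(T[:3,:3]@P+T[:3,3]); print(n,P,x[:2]/x[2], (x[:2]/x[2]-[x0,y0])*4)
a=cv2.imread('pics/scenec.png');b=cv2.imread('pics/sidec.png');cv2.imwrite('pics/ss.png',np.hstack([a,b])[:600])
"
```

```text
scene [556.2, 54.1, 112] [296.70595269 195.86115479] [106.82381077  63.44461916]
scene [522.5, -93.4, 116] [319.58067565 250.05656838] [198.32270259 280.22627353]
side [556.2, 54.1, 112] [291.6664418 190.4252806] [126.66576719  61.7011224 ]
side [522.5, -93.4, 116] [312.06781976 233.89752326] [208.27127903 235.59009303]
```

View pics/ss.png

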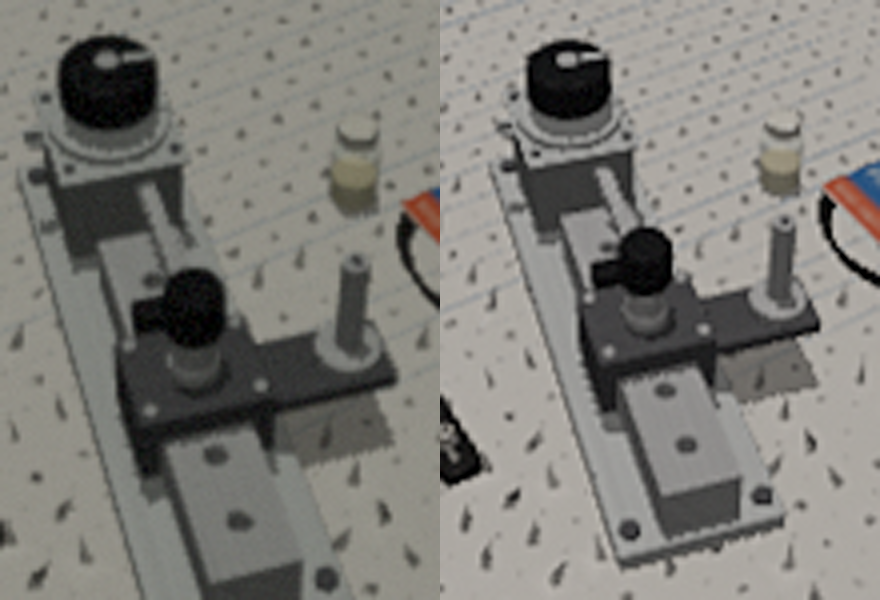

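```bash
python3 -c "
from h import *
to([556.3,54.3,180])"
```

```text
t 3.4 p [533.9 -25.9 263.3] yawY -1.327 tilt [ 0. -0. -1.] F [ 0.3  0.1 -0. ] M [-0.   -0.01  0.04] gap 0.998 q [ 0.25  0.33 -0.36  1.79  0.13  1.04 -1.48]
tool cm [ 8.33 -7.24 -4.11]
```

Emit:
{"api": "send_rows", "payload": {"rows": [[1,2.1,-1.8,-1.0,0],[1,2.1,-1.8,-1.0,0],[1,2.1,-1.8,-1.0,0],[1,2.0,-1.8,-1.1,0],[1,0,0,0,0],[1,0,0,0,0]]}}

```text
clock: 4.0
tool_pos: [556.1, 54.3, 180.1]
ee_rot: [-0.087, -0.701, -0.086, 0.702]
force: [-0.1, -0.8, -0.2]
finger_gap: 0.999
```

```bash
python3 -c "
from h import *
s,p,M=show()
im=imaging.get_image('wrist'); cv2.imwrite('pics/w2.png',im[:,:,::-1])
c=imaging.get_calibration('wrist')
print(wristproj([[556.3,54.3,112],[556.3,54.3,86]],p,M,c))
s,p,M=show()
"
```

```text
t 4.0 p [556.1  54.3 180.1] yawY -1.325 tilt [-0.001 -0.    -1.   ] F [-0.1 -0.8 -0.2] M [-0.04 -0.01 -0.01] gap 0.999 q [ 0.1   0.47 -0.36  1.81  0.21  0.9  -1.68]
[[316.93125193 214.43883435]
 [316.95308776 202.61409718]]
t 4.05 p [556.6  53.5 180.7] yawY -1.327 tilt [ 0.    -0.001 -1.   ] F [-0.4 -0.6 -0.7] M [-0.04  0.05  0.01] gap 1.003 q [ 0.1   0.47 -0.36  1.81  0.21  0.9  -1.68]
```

View pics/w2.png

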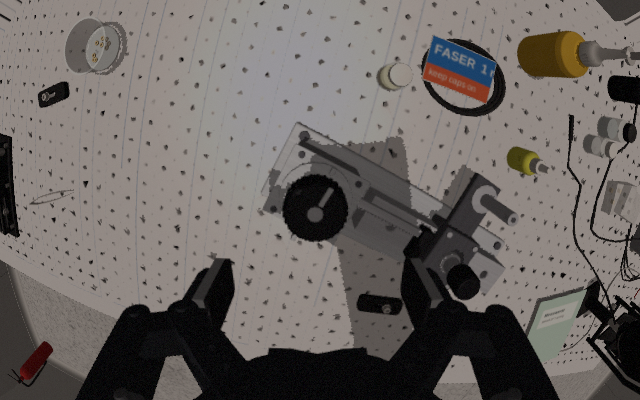

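Emit:
{"api": "send_rows", "payload": {"rows": [[1,2,0,0,0],[1,2,0,0,0],[1,2,0,0,0],[1,2,0,0,0],[1,1.0,0,0,0],[1,0.6,0,0,0],[0.7,0,0,0,0],[0.6,0,0,0,0]]}}

```text
clock: 4.85
tool_pos: [557.1, 54.4, 85.2]
ee_rot: [0.086, 0.702, 0.086, -0.701]
force: [0.7, 0.1, 0.8]
finger_gap: 0.691
```

```bash
python3 -c "
from h import *
s,p,M=show()
im=imaging.get_image('wrist'); cv2.imwrite('pics/w3.png',im[:,:,::-1])
"
```

```text
t 4.85 p [557.1  54.4  85.2] yawY -1.326 tilt [ 0.001  0.    -1.   ] F [0.7 0.1 0.8] M [ 0.05  0.01 -0.01] gap 0.691 q [ 0.06  0.61 -0.32  1.87  0.28  0.71 -1.74]
```

View pics/w3.png

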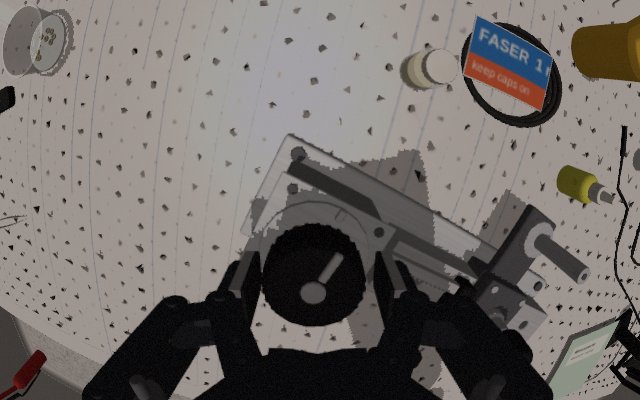

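```bash
python3 -c "
from h import *
s,p,M=show()
c=imaging.get_calibration('wrist')
print(wristproj([[556.3,54.3,112],[p[0],p[1],112]],p,M,c))
for uv in ((313,292.5),(314,293)):
    g=atz(*wristray(uv,p,M,c),112); print(g, M.T@(g-p))
"
```

```text
t 4.9 p [557.1  54.5  85.2] yawY -1.326 tilt [ 0.002  0.    -1.   ] F [-0.8 -0.3 -0.6] M [ 0.02  0.05 -0.02] gap 0.611 q [ 0.06  0.61 -0.32  1.87  0.28  0.71 -1.74]
[[316.62592682 292.78346178]
 [316.68884939 291.28201431]]
[556.05631022  55.93766993 112.        ] [-26.76466809  -1.6711158    0.64937385]
[555.89025101  55.42942453 112.        ] [-26.76501406  -1.21821714   0.93357752]
```

Emit:
{"api": "send_rows", "payload": {"rows": [[0.6,0.3,-0.13,0.07,0],[0,0,0,0,0],[0,0,0,0,0],[0,0,0,0,0],[0,0,0,0,0],[0,0,0,0,0]]}}

```text
clock: 5.5
tool_pos: [555.7, 56.1, 82.0]
ee_rot: [0.086, 0.702, 0.087, -0.701]
force: [-0.6, 0.9, 5.4]
finger_gap: 0.542
```

```bash
python3 -c "
from h import *
s,p,M=show()
im=imaging.get_image('wrist'); cv2.imwrite('pics/w4.png',im[:,:,::-1])
"
```

```text
t 5.5 p [555.7  56.1  82. ] yawY -1.326 tilt [ 0.001  0.    -1.   ] F [-0.6  0.9  5.4] M [0.22 0.3  0.03] gap 0.542 q [ 0.06  0.61 -0.31  1.87  0.28  0.7  -1.74]
```

View pics/w4.png

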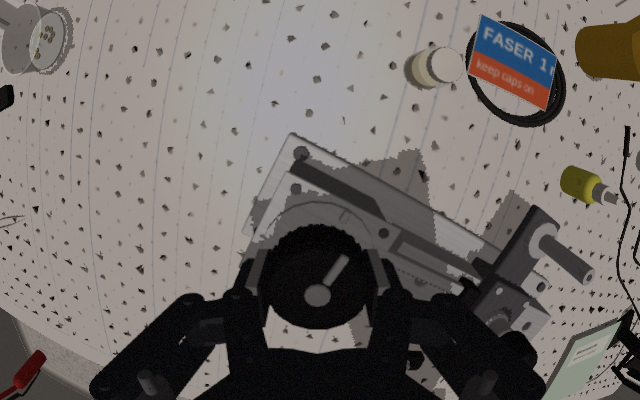

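Emit:
{"api": "send_rows", "payload": {"rows": [[0,0,0,0,-0.1],[0,0,0,0,-0.15],[0,0,0,0,-0.15],[0,0,0,0,-0.15],[0,0,0,0,-0.1],[0,0,0,0,0]]}}

```text
clock: 6.15
tool_pos: [556.0, 55.5, 82.0]
ee_rot: [0.307, 0.638, 0.307, -0.637]
force: [-0.1, -1.0, 6.2]
finger_gap: 0.544
```

```bash
python3 -c "
from h import *
s,p,M=show()
"
```

```text
t 6.15 p [556.   55.5  82. ] yawY -0.673 tilt [ 0.001  0.    -1.   ] F [-0.1 -1.   6.2] M [-0.01  0.26  0.25] gap 0.544 q [ 0.18  0.64 -0.48  1.86  0.42  0.74 -1.21]
```

Emit:
{"api": "send_rows", "payload": {"rows": [[0,0,0,0,-0.15],[0,0,0,0,-0.15],[0,0,0,0,-0.15],[0,0,0,0,-0.15],[0,0,0,0,-0.15],[0,0,0,0,-0.15],[0,0,0,0,-0.15],[0,0,0,0,-0.1],[0,0,0,0,0]]}}

```text
clock: 7.05
tool_pos: [557.1, 55.4, 82.0]
ee_rot: [0.604, 0.369, 0.603, -0.368]
force: [5.0, -1.1, 2.8]
finger_gap: 0.543
```

```bash
python3 -c "
from h import *
s,p,M=show()
"
```

```text
t 7.05 p [557.1  55.4  82. ] yawY 0.474 tilt [ 0.003  0.    -1.   ] F [ 5.  -1.1  2.8] M [-0.34 -0.48  0.27] gap 0.543 q [ 0.37  0.72 -0.74  1.85  0.65  0.83 -0.24]
```

Emit:
{"api": "send_rows", "payload": {"rows": [[0,0,0,0,-0.15],[0,0,0,0,-0.15],[0,0,0,0,-0.15],[0,0,0,0,-0.15],[0,0,0,0,-0.15],[0,0,0,0,-0.15],[0,0,0,0,-0.15],[0,0,0,0,-0.1],[0,0,0,0,0]]}}

```text
clock: 7.95
tool_pos: [557.7, 56.3, 82.1]
ee_rot: [0.708, -0.018, 0.705, 0.019]
force: [6.0, 1.4, 1.5]
finger_gap: 0.544
```

```bash
python3 -c "
from h import *
s,p,M=show()
im=imaging.get_image('wrist'); cv2.imwrite('pics/w5.png',im[:,:,::-1])
im=imaging.get_image('scene'); cv2.imwrite('pics/s5.png',im[:,:,::-1])
"
```

```text
t 7.95 p [557.7  56.3  82.1] yawY 1.624 tilt [ 0.004  0.002 -1.   ] F [6.  1.4 1.5] M [-0.1  -1.21  0.23] gap 0.544 q [ 0.51  0.83 -0.98  1.84  0.86  0.95  0.76]
```

View pics/w5.png

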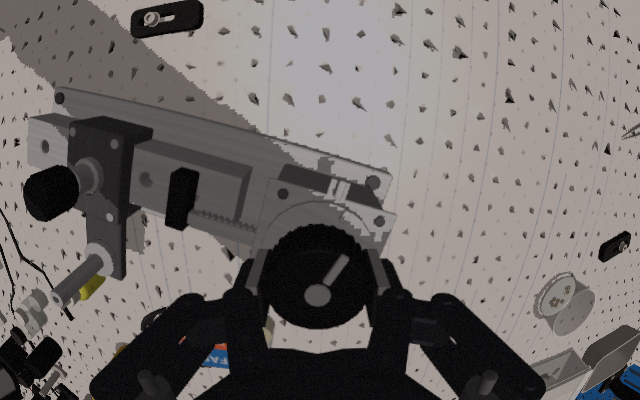

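View pics/s5.png

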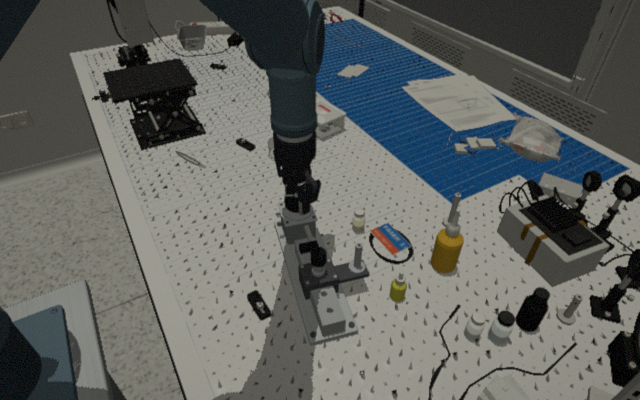

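```bash
cat > ang.py <<'E'
from h import *
import sys
def ang(hub,rib,mark,rail=None):
    s,p,M=show(); c=imaging.get_calibration('wrist')
    g=lambda uv,z: atz(*wristray(uv,p,M,c),z)
    h,r,m=g(hub,112),g(rib,112),g(mark,78)
    aR=np.arctan2(*(r-h)[1::-1]);aM=np.arctan2(*(m-h)[1::-1])
    print('hub',h,'mark r',np.hypot(*(m-h)[:2]),'rib',aR,'mark',aM,'wheel',(aR-aM+np.pi)%(2*np.pi)-np.pi)
E
python3 -c "
import cv2
im=cv2.imread('pics/w5.png'); cv2.imwrite('pics/w5c.png',cv2.resize(im[165:325,240:400],None,fx=3.7,fy=3.7,interpolation=cv2.INTER_CUBIC))"
```

```text
(no output)
```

View pics/w5c.png

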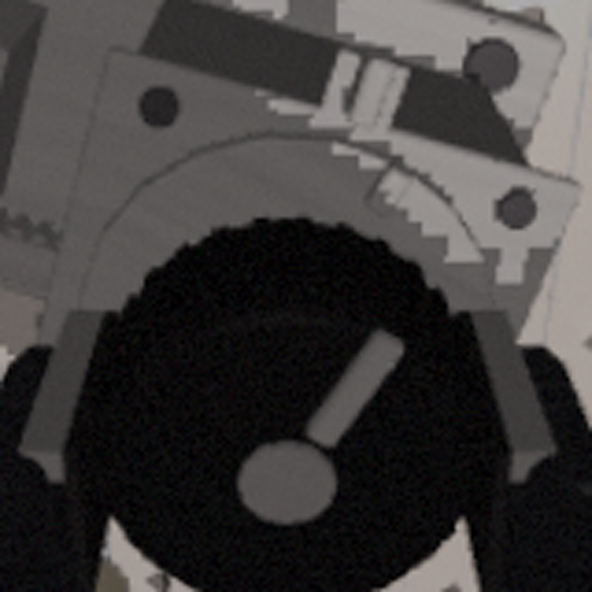

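```bash
python3 -c "
from ang import *
f=lambda x,y:(240+(x+.5)/3.7-.5,165+(y+.5)/3.7-.5)
ang(f(287,482),f(390,340),f(377,90))
s,p,M=st(); c=imaging.get_calibration('wrist')
h=atz(*wristray(f(287,482),p,M,c),112)
a=atz(*wristray(f(392,180),p,M,c),80); print('ptr',a,np.hypot(*(a-h)[:2]),np.arctan2(*(a-h)[1::-1]))
"
```

```text
t 8.05 p [557.6  56.4  82.1] yawY 1.622 tilt [ 0.004  0.002 -1.   ] F [6.4 1.1 0. ] M [ 0.12 -1.22  0.2 ] gap 0.543 q [ 0.51  0.83 -0.98  1.84  0.86  0.95  0.76]
hub [557.12951968  55.97758903 112.        ] mark r 40.42668318386268 rib 2.6626975832174553 mark 2.888556069285014 wheel -0.22585848606755876
ptr [529.99173527  68.90870967  80.        ] 30.061158050751402 2.6969221735522138
```

Emit:
{"api": "send_rows", "payload": {"rows": [[0,0,0,0,-0.1],[0,0,0,0,-0.1],[0,0,0,0,0],[0,0,0,0,0]]}}

```text
clock: 8.45
tool_pos: [557.6, 56.5, 82.1]
ee_rot: [0.703, -0.088, 0.7, 0.089]
force: [5.8, 1.6, 0.8]
finger_gap: 0.543
```

```bash
python3 -c "
from h import *
s,p,M=show()
im=imaging.get_image('wrist'); cv2.imwrite('pics/w6.png',im[:,:,::-1])
im=im[:,:,::-1]; cv2.imwrite('pics/w6c.png',cv2.resize(im[165:325,240:400],None,fx=3.7,fy=3.7,interpolation=cv2.INTER_CUBIC))
"
```

```text
t 8.45 p [557.6  56.5  82.1] yawY 1.822 tilt [ 0.005  0.002 -1.   ] F [5.8 1.6 0.8] M [ 0.18 -1.24  0.24] gap 0.543 q [ 0.53  0.86 -1.02  1.84  0.89  0.98  0.94]
```

View pics/w6c.png

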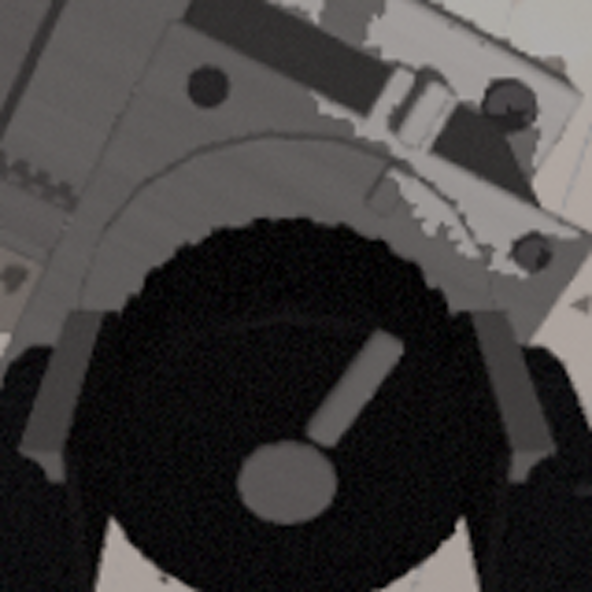

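```bash
python3 -c "
from ang import *
f=lambda x,y:(240+(x+.5)/3.7-.5,165+(y+.5)/3.7-.5)
ang(f(287,482),f(390,340),f(425,115))
s,p,M=st(); c=imaging.get_calibration('wrist')
h=atz(*wristray(f(287,482),p,M,c),112)
for q in ((392,172),(382,187),(372,205)):
  a=atz(*wristray(f(*q),p,M,c),80); print('ptr',a,np.hypot(*(a-h)[:2]),np.arctan2(*(a-h)[1::-1]))
for q in ((440,92),(425,115),(410,140)):
  a=atz(*wristray(f(*q),p,M,c),78); print('mark',a,np.hypot(*(a-h)[:2]),np.arctan2(*(a-h)[1::-1]))
# housing edge direction: top edge from (170,20)->(590,240) z 71
a=atz(*wristray(f(172,18),p,M,c),71);b=atz(*wristray(f(588,238),p,M,c),71);print('edge',np.arctan2(*(b-a)[1::-1])+np.pi/2)
"
```

```text
t 8.5 p [557.6  56.5  82.1] yawY 1.822 tilt [ 0.005  0.002 -1.   ] F [6.8 2.6 0.5] M [ 0.2  -1.32  0.26] gap 0.543 q [ 0.53  0.86 -1.02  1.84  0.89  0.98  0.94]
hub [557.11686501  56.08433695 112.        ] mark r 39.716188607919364 rib 2.862908837078162 mark 2.9031322759559024 wheel -0.04022343887774049
ptr [526.8412479   63.02198969  80.        ] 31.06032866285806 2.9163318638339346
ptr [529.27361381  62.30828235  80.        ] 28.530407175403372 2.9216729109585367
ptr [532.15611259  61.71217822  80.        ] 25.587335907722064 2.9198331746748503
mark [514.90141944  66.51130554  78.        ] 43.484083515164606 2.8994450092895443
mark [518.5245335   65.46557282  78.        ] 39.716188607919364 2.9031322759559024
mark [522.46281434  64.4959099   78.        ] 35.66031109502503 2.9034680903344006
edge 2.890216340497087
```

Emit:
{"api": "send_rows", "payload": {"rows": [[1,0,0,0,0],[1,0,0,0,0],[1,0,0,0,0],[1,0,0,0,0],[1,-2,0,0,0],[1,-3,0,0,0],[1,-4,0,0,0],[1,0,0,0,0],[1,0,0,0,0]]}}

```text
clock: 9.4
tool_pos: [555.7, 55.5, 171.8]
ee_rot: [0.702, -0.089, 0.701, 0.089]
force: [-0.1, -0.9, -0.8]
finger_gap: 1.003
```

```bash
python3 -c "
from h import *
s,p,M=show()
im=imaging.get_image('wrist')[:,:,::-1]; cv2.imwrite('pics/w7.png',im)
"
```

```text
t 9.4 p [555.7  55.5 171.8] yawY 1.823 tilt [ 0.001 -0.    -1.   ] F [-0.1 -0.9 -0.8] M [-0.02 -0.02  0.05] gap 1.003 q [ 0.6   0.75 -1.13  1.79  0.76  1.11  1.03]
```

View pics/w7.png

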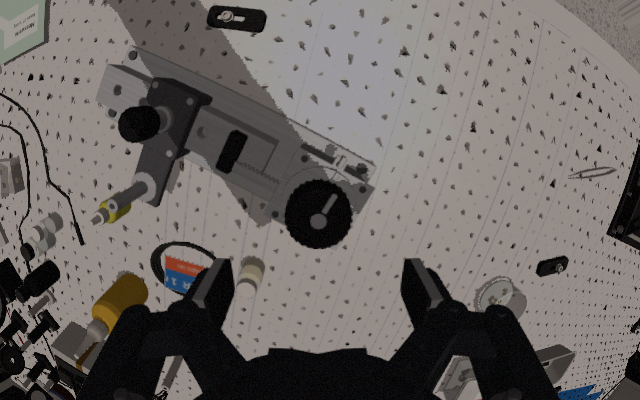

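```bash
python3 -c "
import cv2
im=cv2.imread('pics/w7.png'); cv2.imwrite('pics/w7c.png',cv2.resize(im[135:255,270:390],None,fx=5,fy=5,interpolation=cv2.INTER_CUBIC))
cv2.imwrite('pics/w7d.png',cv2.resize(im[40:220,90:270],None,fx=3.3,fy=3.3,interpolation=cv2.INTER_CUBIC))"
```

```text
(no output)
```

View pics/w7c.png

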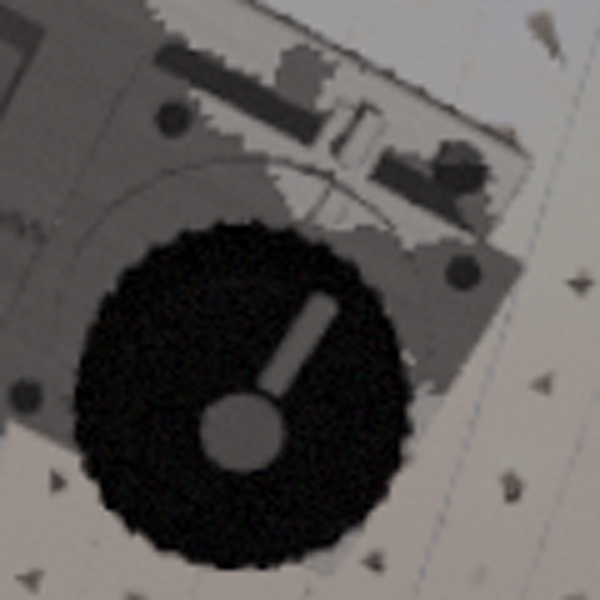

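View pics/w7d.png

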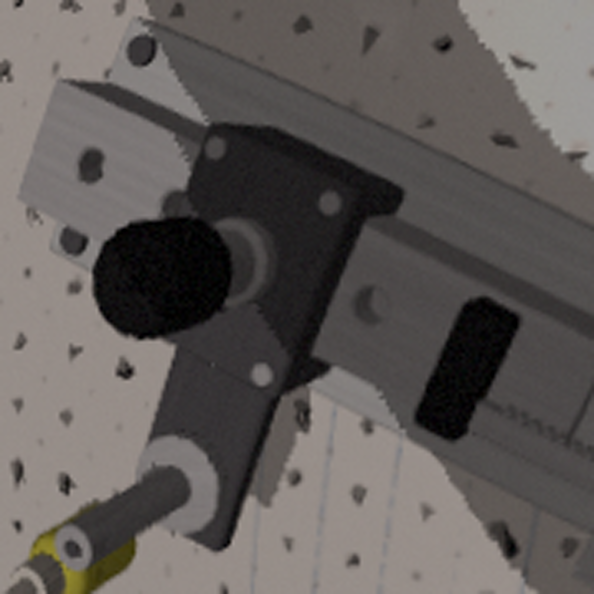

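```bash
python3 -c "
from ang import *
f=lambda x,y:(270+(x+.5)/5-.5,135+(y+.5)/5-.5)
ang(f(243,433),f(324,300),f(360,140))
s,p,M=st(); c=imaging.get_calibration('wrist')
g=lambda q,z:atz(*wristray(q,p,M,c),z)
h=g(f(243,433),112)
a,b=g(f(272,388),112),g(f(324,300),112);print('rib own dir',np.arctan2(*(b-a)[1::-1]))
for q in ((312,216),(330,185)):
  a=g(f(*q),80); print('ptr',a,np.hypot(*(a-h)[:2]),np.arctan2(*(a-h)[1::-1]))
for q in ((370,115),(350,160)):
  a=g(f(*q),78); print('mark',a,np.hypot(*(a-h)[:2]),np.arctan2(*(a-h)[1::-1]))
f2=lambda x,y:(90+(x+.5)/3.3-.5,40+(y+.5)/3.3-.5)
a=g(f2(150,22),12);b=g(f(525,158),12);print('base edge',a,b,np.arctan2(*(b-a)[1::-1])+np.pi/2, np.hypot(*(b-a)[:2]))
a=g(f2(90,165),45);b=g(f2(370,304),45);print('holes',a,b,np.hypot(*(b-a)[:2]),np.arctan2(*(b-a)[1::-1])+np.pi/2)
k=g(f2(160,280),116);print('knob',k)
ct=[g(f2(*q),63) for q in ((215,147),(330,202),(262,374))];print('screws',ct,(ct[0]+ct[2])/2)
d=np.array([np.cos(1.335),np.sin(1.335)]);print('from wheel',h[:2]-155*d)
print(imaging.find_in('wrist','plunger_knob')[:2],imaging.find_in('wrist','carriage_top')[:2])
"
```

```text
t 9.45 p [555.   55.1 170.8] yawY 1.824 tilt [-0.001 -0.001 -1.   ] F [ 0.3 -0.4 -0.5] M [ 0.03  0.02 -0.  ] gap 1.001 q [ 0.6   0.75 -1.13  1.79  0.76  1.11  1.03]
hub [555.84280034  55.77361853 112.        ] mark r 39.32916725993166 rib 2.881431463863058 mark 2.911786191735311 wheel -0.03035472787225313
rib own dir 2.894207202047797
ptr [530.7359541   60.47690346  80.        ] 25.543582700009175 2.9564081878309345
ptr [525.23786479  61.8788297   80.        ] 31.207942626914082 2.9446927877351374
mark [513.33400723  65.17385401  78.        ] 43.53575448747851 2.9239588047046823
mark [521.01545168  64.07636213  78.        ] 35.80334852527558 2.9075636974798003
base edge [ 454.34084587 -171.66633322   12.        ] [524.47093266 106.55909638  12.        ] 2.8946741316338778 286.9278981696996
holes [ 501.01122169 -161.96329754   45.        ] [525.69116285 -60.49024615  45.        ] 104.43121972537995 2.903008387406888
knob [516.32874173 -86.30725817 116.        ]
screws [array([ 489.29986716, -107.39117707,   63.        ]), array([498.42331409, -70.312808  ,  63.        ]), array([547.00386724, -82.34038264,  63.        ])] [518.1518672  -94.86577986  63.        ]
from wheel [519.63211096 -94.93731662]
[{'location': [516.2, -91.2, 116.0], 'p': 0.55}] [{'location': [523.0, -92.7, 59.3], 'p': 0.7}]
```

Emit:
{"api": "send_rows", "payload": {"rows": [[1,0,0,0,0.15],[1,0,0,0,0.15],[1,0,0,0,0.15],[1,0,0,0,0.04],[1,0,0,0,0]]}}

```text
clock: 10.05
tool_pos: [554.7, 55.4, 170.4]
ee_rot: [0.702, 0.083, 0.703, -0.084]
force: [-1.1, 0.5, -0.1]
finger_gap: 1.001
```

```bash
python3 -c "
from h import *
to([518.5,-94.7,150])"
```

```text
t 10.05 p [554.7  55.4 170.4] yawY 1.334 tilt [-0.002 -0.001 -1.   ] F [-1.1  0.5 -0.1] M [-0.02 -0.01  0.02] gap 1.001 q [ 0.55  0.69 -1.02  1.8   0.68  1.05  0.6 ]
tool cm [  2.05 -15.44   0.  ]
```

Emit:
{"api": "send_rows", "payload": {"rows": [[1,0,-3.5,0,0],[1,0,-4,0,0],[1,1,-4,0,0],[1,1,-3.9,0,0],[1,0,0,0,0],[1,0,0,0,0]]}}

```text
clock: 10.65
tool_pos: [518.6, -94.8, 150.5]
ee_rot: [0.702, 0.084, 0.703, -0.084]
force: [0.5, 0.6, -0.4]
finger_gap: 0.998
```

```bash
python3 -c "
from h import *
s,p,M=show()
im=imaging.get_image('wrist')[:,:,::-1]; cv2.imwrite('pics/w8.png',im)
c=imaging.get_calibration('wrist')
print(wristproj([[518.5,-94.7,116],[518.5,-94.7,63]],p,M,c))
r=imaging.silhouettes('wrist','plunger_knob')
for d in r[:2]:
    y,x=np.nonzero(d['mask']);print(d['p'],x.min(),x.max(),y.min(),y.max())
"
```

```text
t 10.65 p [518.6 -94.8 150.5] yawY 1.333 tilt [-0.001  0.001 -1.   ] F [ 0.5  0.6 -0.4] M [-0.01 -0.02  0.03] gap 0.998 q [ 0.85  0.68 -1.03  1.89  0.69  0.99  0.84]
[[317.75888732 234.2954077 ]
 [317.60773215 205.84162943]]
0.57 298 339 203 251
```

View pics/w8.png

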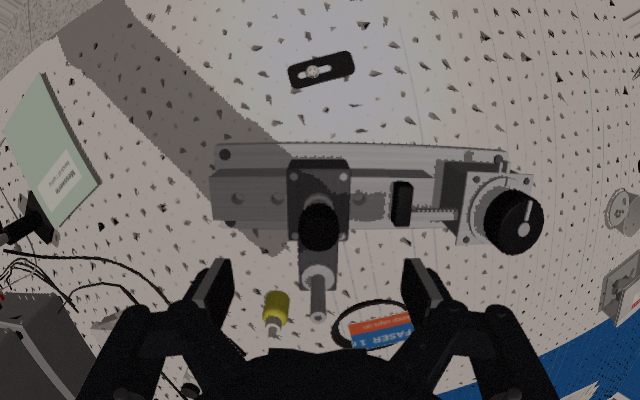

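Emit:
{"api": "send_rows", "payload": {"rows": [[1,2,0.03,-0.13,0],[0.9,2,0,0,0],[0.7,1.5,0,0,0],[0.5,0.8,0,0,0],[0.5,0.45,0,0,0],[0.5,0,0,0,0],[0.5,0,0,0,0]]}}

```text
clock: 11.45
tool_pos: [518.6, -93.4, 84.3]
ee_rot: [0.702, 0.083, 0.702, -0.083]
force: [-0.5, 0.0, 1.3]
finger_gap: 0.498
```

```bash
python3 -c "
from h import *
s,p,M=show()
im=imaging.get_image('wrist')[:,:,::-1]; cv2.imwrite('pics/w9.png',im)
"
```

```text
t 11.45 p [518.6 -93.4  84.3] yawY 1.334 tilt [ 0.001 -0.    -1.   ] F [-0.5  0.   1.3] M [-0.02 -0.04  0.01] gap 0.498 q [ 0.79  0.76 -0.94  1.93  0.8   0.88  0.76]
```

View pics/w9.png

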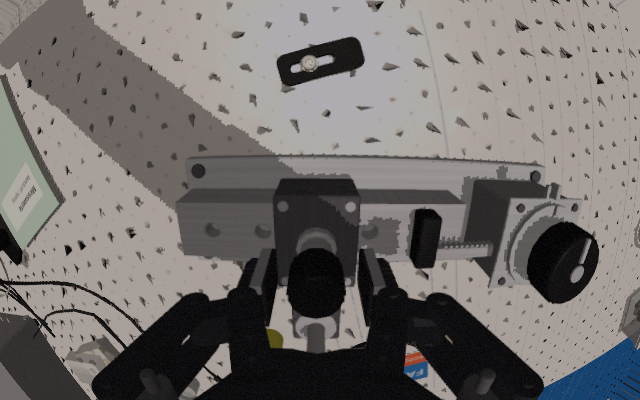

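```bash
python3 -c "
from h import *
s,p,M=show(); c=imaging.get_calibration('wrist')
print(wristproj([[p[0],p[1],116]],p,M,c))
for v in (284,288,291): print(M.T@(atz(*wristray((317,v),p,M,c),116)-p))
im=cv2.imread('pics/w9.png'); cv2.imwrite('pics/w9c.png',cv2.resize(im[210:350,250:390],None,fx=4.2,fy=4.2,interpolation=cv2.INTER_CUBIC))
"
```

```text
t 11.5 p [518.6 -93.5  84.4] yawY 1.334 tilt [ 0.001 -0.    -1.   ] F [-0.4 -0.  -0.6] M [-0.05 -0.01 -0.05] gap 0.497 q [ 0.79  0.76 -0.94  1.93  0.8   0.88  0.76]
[[317.86585646 297.66583389]]
[-31.58638612  -0.36839502  -7.36731296]
[-31.5840936   -0.37082791  -5.24899755]
[-31.58234673  -0.37268506  -3.63487153]
```

View pics/w9c.png

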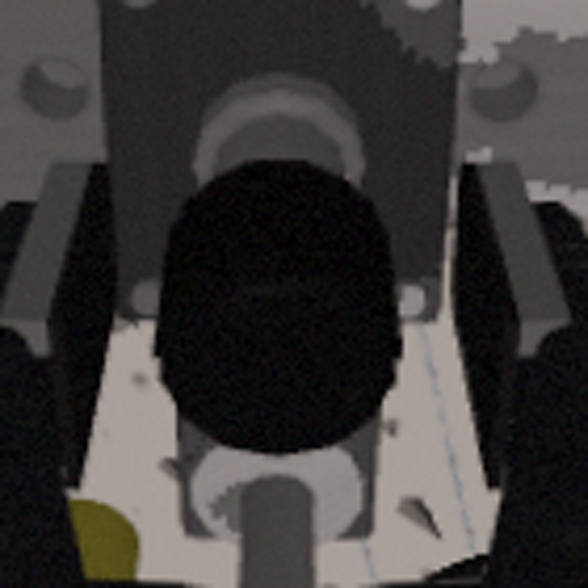

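Emit:
{"api": "send_rows", "payload": {"rows": [[0.5,0.1,-0.03,-0.15,0],[0,0,0,0,0],[0,0,0,0,0],[0,0,0,0,0],[0,0,0,0,0],[0,0,0,0,0]]}}

```text
clock: 12.1
tool_pos: [516.6, -93.6, 83.1]
ee_rot: [0.702, 0.083, 0.702, -0.084]
force: [-2.0, -0.3, 5.4]
finger_gap: 0.284
```

```bash
python3 -c "
from h import *
s,p,M=show()
"
```

```text
t 12.1 p [516.6 -93.6  83.1] yawY 1.334 tilt [ 0. -0. -1.] F [-2.  -0.3  5.4] M [-0.09  0.4  -0.01] gap 0.284 q [ 0.79  0.76 -0.94  1.93  0.8   0.88  0.76]
```

Emit:
{"api": "send_rows", "payload": {"rows": [[0,-0.4,0,0,0],[0,-0.4,0,0,0],[0,-0.3,0,0,0],[0,0,0,0,0],[0,0,0,0,0]]}}

```text
clock: 12.6
tool_pos: [516.4, -93.5, 93.6]
ee_rot: [0.702, 0.084, 0.702, -0.084]
force: [0.3, -0.0, -5.8]
finger_gap: 0.283
```

```bash
python3 -c "
from h import *
s,p,M=show()
im=imaging.get_image('wrist')[:,:,::-1]; cv2.imwrite('pics/w10.png',im)
im=imaging.get_image('side')[:,:,::-1]; cv2.imwrite('pics/s10.png',im)
"
```

```text
t 12.6 p [516.4 -93.5  93.6] yawY 1.334 tilt [-0.  0. -1.] F [ 0.3 -0.  -5.8] M [ 0.06 -0.35  0.03] gap 0.283 q [ 0.8   0.75 -0.95  1.93  0.79  0.9   0.77]
```

View pics/w10.png

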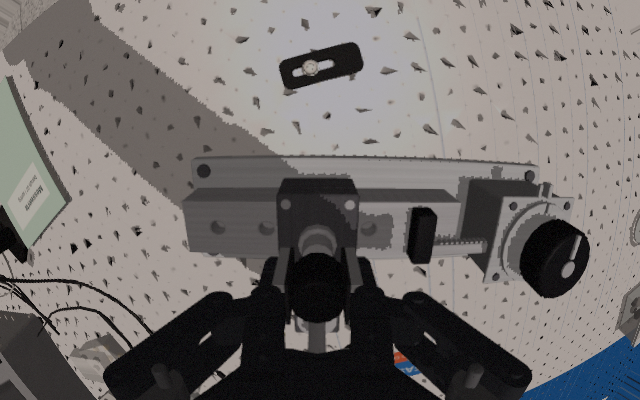

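Emit:
{"api": "send_rows", "payload": {"rows": [[0,0,0.5,0,0],[0,0,0.8,0,0],[0,0,0.9,0,0],[0,0,0.8,0,0],[0,0,0.5,0,0],[0,0,0,0,0],[0,0,0,0,0]]}}

```text
clock: 13.4
tool_pos: [525.1, -58.4, 94.0]
ee_rot: [0.702, 0.084, 0.702, -0.083]
force: [3.3, 0.9, -7.2]
finger_gap: 0.282
```

```bash
python3 -c "
from h import *
s,p,M=show()
print(M.T@(p-np.array([516.4,-93.5,93.6])))
im=imaging.get_image('wrist')[:,:,::-1]; cv2.imwrite('pics/w11.png',im)
"
```

```text
t 13.4 p [525.1 -58.4  94. ] yawY 1.335 tilt [ 0.001  0.001 -1.   ] F [ 3.3  0.9 -7.2] M [ 0.2  -0.43 -0.02] gap 0.282 q [ 0.73  0.75 -0.95  1.92  0.79  0.9   0.71]
[-0.30704533 36.17907884  0.22715672]
```

View pics/w11.png

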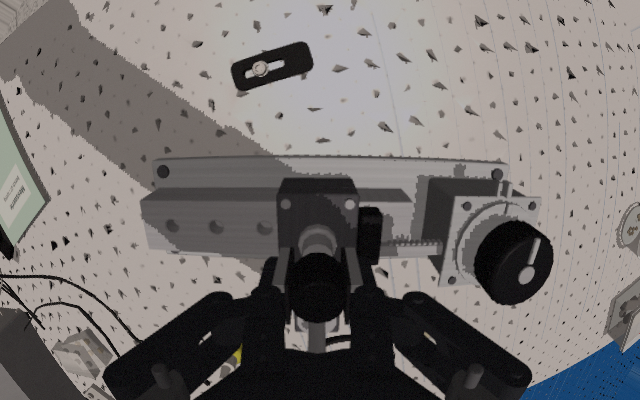

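Emit:
{"api": "send_rows", "payload": {"rows": [[0,0.4,0,0,0],[0,0.3,0,0,0],[0,0.2,0,0,0],[0,0.2,0,0,0],[0,0,0,0,0],[0,0,0,0,0]]}}

```text
clock: 14.05
tool_pos: [524.9, -59.4, 83.2]
ee_rot: [0.702, 0.083, 0.702, -0.084]
force: [0.3, 0.6, 1.6]
finger_gap: 0.283
```

```bash
python3 -c "
from h import *
for i in range(3):
    s,p,M=show()
    im=imaging.get_image('wrist')[:,:,::-1]
cv2.imwrite('pics/w12.png',im)
im=imaging.get_image('side')[:,:,::-1]; cv2.imwrite('pics/s12.png',im)
im=cv2.imread('pics/s12.png');cv2.imwrite('pics/s12c.png',cv2.resize(im[170:320,250:400],None,fx=4,fy=4,interpolation=cv2.INTER_CUBIC))
"
```

```text
t 14.05 p [524.9 -59.4  83.2] yawY 1.334 tilt [ 0. -0. -1.] F [0.3 0.6 1.6] M [ 0.19  0.11 -0.  ] gap 0.283 q [ 0.72  0.76 -0.94  1.92  0.8   0.88  0.69]
t 14.1 p [525.  -59.4  83.2] yawY 1.334 tilt [ 0. -0. -1.] F [-0.1  0.2  3.3] M [ 0.09  0.09 -0.03] gap 0.284 q [ 0.72  0.76 -0.94  1.92  0.8   0.88  0.69]
t 14.15 p [525.  -59.4  83.2] yawY 1.334 tilt [ 0. -0. -1.] F [-0.5  1.5  4.5] M [ 0.16  0.13 -0.04] gap 0.284 q [ 0.72  0.76 -0.94  1.92  0.8   0.88  0.69]
```

View pics/w12.png

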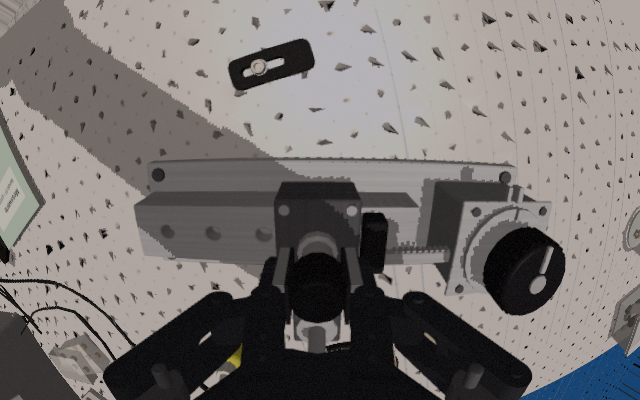

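View pics/s12c.png

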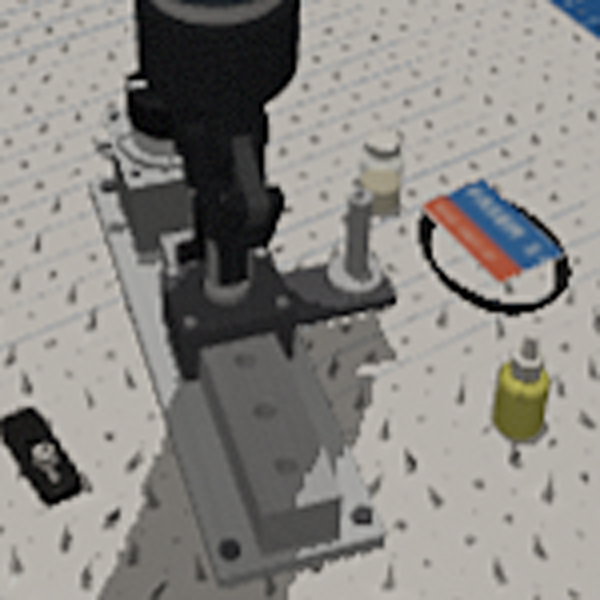

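Emit:
{"api": "send_rows", "payload": {"rows": [[0,0.05,0,0,0],[0,0,0.15,0,0],[0,0,0,0,0]]}}

```text
clock: 14.55
tool_pos: [525.3, -58.6, 83.1]
ee_rot: [0.702, 0.083, 0.702, -0.084]
force: [-2.7, -1.1, 11.5]
finger_gap: 0.288
```

Emit:
{"api": "send_rows", "payload": {"rows": [[0,0,-0.15,0,0],[0,0,-0.15,0,0],[0,0,0,0,0],[0,0,0,0,0]]}}

```text
clock: 14.95
tool_pos: [524.8, -60.4, 83.1]
ee_rot: [0.702, 0.083, 0.702, -0.083]
force: [-2.5, 1.3, 9.2]
finger_gap: 0.281
```

Emit:
{"api": "send_rows", "payload": {"rows": [[0,0,0.1,0,0],[0,0,0,0,0],[0,0,0,0,0]]}}

```text
clock: 15.25
tool_pos: [524.9, -60.0, 83.1]
ee_rot: [0.702, 0.083, 0.702, -0.084]
force: [-2.6, -0.8, 9.8]
finger_gap: 0.291
```

Emit:
{"api": "send_rows", "payload": {"rows": [[0,0,0.2,0,0],[0,0,0.2,0,0],[0,0,0,0,0],[0,0,0,0,0]]}}

```text
clock: 15.65
tool_pos: [525.3, -58.3, 83.0]
ee_rot: [0.702, 0.083, 0.702, -0.086]
force: [-5.1, -4.8, 13.3]
finger_gap: 0.283
```

Emit:
{"api": "send_rows", "payload": {"rows": [[0,0,-0.2,0,0],[0,0,-0.15,0,0],[0,0,0,0,0],[0,0,0,0,0]]}}

```text
clock: 16.05
tool_pos: [525.1, -59.2, 83.1]
ee_rot: [0.702, 0.083, 0.702, -0.083]
force: [-1.7, 0.8, 9.3]
finger_gap: 0.282
```

```bash
python3 -c "
from h import *
s,p,M=show()
im=imaging.get_image('wrist')[:,:,::-1]; cv2.imwrite('pics/w13.png',im)
cv2.imwrite('pics/w13c.png',cv2.resize(im[170:330,430:590],None,fx=3.6,fy=3.6,interpolation=cv2.INTER_CUBIC))
cv2.imwrite('pics/w13d.png',cv2.resize(im[150:330,150:400],None,fx=3.2,fy=3.2,interpolation=cv2.INTER_CUBIC))
show()
"
```

```text
t 16.05 p [525.1 -59.2  83.1] yawY 1.334 tilt [ 0.001 -0.    -1.   ] F [-1.7  0.8  9.3] M [0.21 0.44 0.  ] gap 0.282 q [ 0.72  0.76 -0.94  1.92  0.8   0.88  0.69]
t 16.1 p [525.1 -59.2  83.1] yawY 1.334 tilt [ 0.001 -0.    -1.   ] F [-2.4  0.2  9.4] M [ 0.18  0.5  -0.02] gap 0.283 q [ 0.72  0.76 -0.94  1.92  0.8   0.88  0.69]
```

View pics/w13c.png

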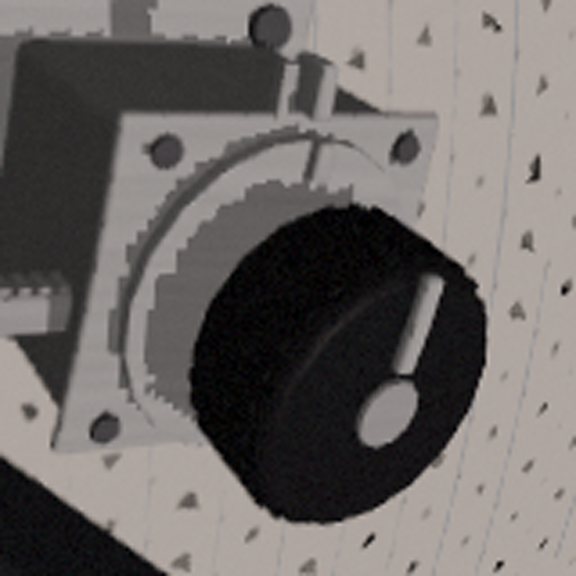

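View pics/w13d.png

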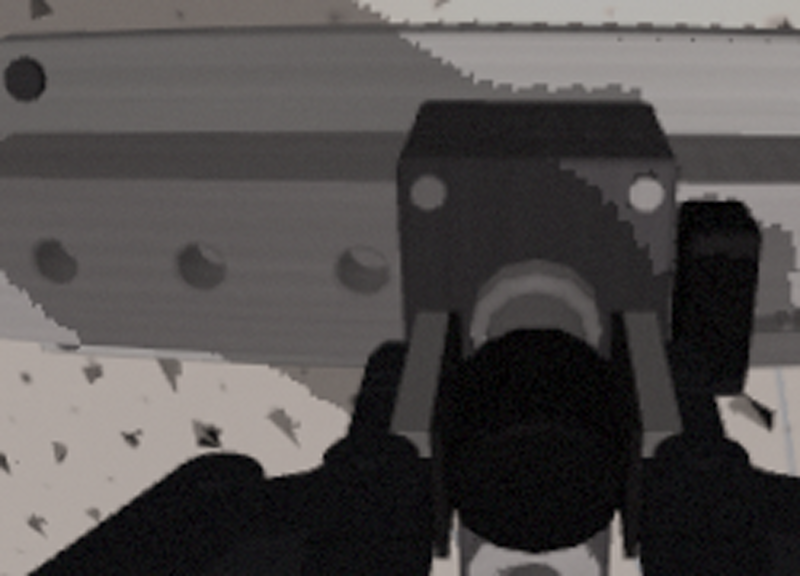

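```bash
python3 -c "
from h import *
s,p,M=st(); c=imaging.get_calibration('wrist')
f=lambda x,y:(430+(x+.5)/3.6-.5,170+(y+.5)/3.6-.5)
h=atz(*wristray(f(388,412),p,M,c),112)
r=atz(*wristray(f(434,282),p,M,c),112)
print('rib',np.arctan2(*(r-h)[1::-1]))
for n,x,y,z in (('ptr',317,142,80),('ptr',310,176,80),('mark',328,70,78),('mark',320,112,78)):
    a=atz(*wristray(f(x,y),p,M,c),z); print(n,a,np.hypot(*(a-h)[:2]),np.arctan2(*(a-h)[1::-1]))
"
```

```text
rib 2.866951867782754
ptr [525.52068311  61.41794488  80.        ] 32.25740159154179 2.998349348309569
ptr [531.33067401  60.05466368  80.        ] 26.317437827086557 3.018106341835062
mark [514.41979591  65.13801329  78.        ] 43.825861189294784 2.9504763795203024
mark [521.3923937   63.40253198  78.        ] 36.652515289215714 2.960827928097304
```

```bash
python3 -c "
from workcell import ticket
print(ticket.job_done())
from h import *
show()"
```

```text
the job is handed in; nothing more can be done
None
the job is handed in; nothing more can be done
```

The job is done and handed in at about 16 s of the 61 s allowed. The carriage is locked in the next hole, and the gripper still holds the knob with the pin home.

**Handwheel:** I turned it about 3.15 rad anticlockwise in one grasp, starting from roughly −3.2 rad, until the pointer met the housing mark. It stayed there after I let go, and the travel stop had backed away. The carriage was not touched during this.

**Carriage:** I lifted the knob about 10.5 mm, slid the carriage 35 mm towards the handwheel and lowered it.

**Last checks:**
- **Pin home:** The tool came back to the height it had at the first grasp (83.1 mm). Pressing a further 0.5 mm only raised the vertical force to about 10 N.
- **Carriage locked:** In the sideways test it moved only about as far as the pin's play, and the force rose to about 5 N.
- **Right hole:** Three empty holes show behind the carriage, which matches the next hole.
- **Wheel angle:** My readings disagreed slightly. The rib on top of the wheel gave about −0.03 rad, while the pointer against the mark gave about +0.01 to +0.03 rad. I took it as aligned to within about 0.03 rad.
- **Loose items:** I did not touch the dropper bottle, the vial or the loose clamp.

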